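Clamp the bar in the fixture and latch it with the cam lever

ROBOT

A 6-joint arm with a two-finger parallel gripper is mounted at the origin on a cart in front of the work surface, level with it; the furniture and walls round the work are solid. World frame = base frame: x ahead of the robot, y to its left, z up, the work surface at z = 0. Lengths are in mm, angles in rad, forces in N, time in s.
With the tool pointing down it reaches from about 375 to 925 mm from the base axis. Payload 5.7 kg.
Tool frame: the origin (TCP) lies at the very end of the fingers, on their centre line; the grasp point (between the pads) lies 19 mm behind it; z points along the fingers, y is the direction in which the jaws open and shut (so a half turn about z gives the same grasp; the last joint's range is limited). The gripper opens to 88 mm and grips with 3 to 60 N. Pads are 20 mm wide; open, the fingers measure 115 mm over their backs; the gripper's body (75 mm by 178 mm) begins 61 mm behind the grasp point.
Start: joints at [1.028, 0.359, 1.51, -0, 1.272, -0.115], TCP at [248.911, 545.899, 222.623] pointing down, gripper open.
Joint ranges: [-2.97, 2.97], [-1.01, 2.36], [0.21, 2.38], [-0.96, 4.11], [0.2, 2.71], [-2.98, 2.98]. Speed limits (rad/s): [2.39, 2.39, 3.14, 3.14, 3.14, 3.14].

INTERFACE

Orientations are given as a unit quaternion [w, x, y, z].
In Python, from rig import robot gives the robot as it stands. The module is installed in compiled form; this text tells all that it offers.
- The arm moves only by the tool step_arm, never from a script. Its argument "series" is a list of rows, each an object with "jaw": the closure, from 0 (fully open) to 1 (shut); "offset": the shift along the tool's x, y, z in cm, a list of three; "rotation": the turn, a rotation vector about the tool's x, y, z in degrees, a list of three. In form: [{"jaw": jaw, "offset": [tx, ty, tz], "rotation": [ax, ay, az]}, ...]. A call has 1 to 20 rows; each row shifts and turns the commanded pose from where the row before left it, along the tool's axes as they then stand; what a row does not reach is not made up. A row lasts 1/8 s, in which the tool goes at most 62.5 mm and 10.7 degrees, less where a joint would pass 70% of its speed; a pose out of reach is approached as far as the arm can. A call is refused whole if a number of a shift passes 6.25 or a number of a turn 10.7, either way. A call with a gripper value outside its range is refused whole. The fingers move at their own pace and stop on an object; "newtons" is the grip in N (left out, the last holds). Time passes only in rows, so rows that do not move let the fingers close. It gives the time, the measured TCP pose, the force and the opening at its end, in the units of the state.
- robot.get_state(): the state, without advancing time (a new reading comes with each control period).
- robot.camera(name): name is "scene" or "top" or "wrist"; returns the picture (400x640x3 uint8, red, green, blue); there is no depth.
- robot.calibration(name): a dict with "fx", "fy", "cx", "cy" (pixels), "R" (3x3) and "t" (3): a world point X has camera coordinates R X + t; the wrist camera has in their place "tool_from_camera" (4x4, takes a point from camera to tool coordinates, whose origin is the TCP and whose axes are the flange's). Camera axes: x right, y down, z forward; pixel columns grow to the right and rows downward; lengths in mm; the calibration is good to about 2 mm. A picture is of the moment at which its call begins: read the wrist's pose just before it. calibration takes no time and is no camera call.
- robot.job_done(): hands the job in, once; it reports no verdict.
The state is a dict: "clock": time; "qpos": joint angles; "qvel": joint speeds; "joint_efforts": joint torques, N m; "eef_pos": TCP position; "tool_rot": TCP orientation; "wrist_force": force on the tool from outside, world axes, zero at the start; "torque": the same for the moment, N m; "gripper_width": opening from 0.0 (shut) to 1.0 (fully open).
Only numpy, scipy, OpenCV 4.12 (cv2) and the standard library are available. Lean on these libraries where they do the work, as an engineer would, in place of code of your own. Each camera call takes 0.05 s, during which the arm holds its last target. There are 200 camera calls.

TASK

Pick up the bar, lay it the right way up on the bed of the fixture, crosswise between fence and jaw and centred on the jaw, and let go of it. Then push the sliding jaw until it stops tight with the bar against the fence, and only then push the lever by its upright knob round over the cam, until it drops fully into the slot on top of the jaw. Let go, and leave the tin, the bottle and the pliers where they stand.

Things in the scene. Friction and masses are not known exactly. Their poses are not given: they have to be found in the camera images.
- bar_center (a point): centre of the loose bar, a plain golden-brown block 118 x 42 x 48 mm, about 0.3 to 0.5 kg, lying on the bench between the bench vice (on its left, under 70 mm high) and the grey drawer cabinet (on its right, about 180 mm high); its x axis runs along the 118 mm, y across the 42 mm, z up (48 mm, so the centre is 24 mm above what it rests on)
- fixture: clamping fixture screwed to the bench left of the vice: an aluminium plate 136 (x) x 200 (y) x 12 mm with an ear on its -x side out to x = -117 mm; the origin lies on the bench under the plate, which runs from x = -68 to 68 and y = -94 to 106 mm. Along its y axis: a steel fence bar across the -y end (130 mm long, clamping face at y = -80 mm, top 30 mm above the bench), the open bed, then the sliding jaw
- bed (a point): point on the bed's surface, 12 mm above the bench, below the centre of the bar when it is clamped; 21 mm from the fence face. Axes as the fixture's: clamped, the bar's length lies along x, and the fence is to -y
- jaw (a joint): slide of the steel jaw along the fixture's -y, in m: 0 fully back (gap between fence and jaw 85 mm), starts between 0 and 0.015; it stands at 0.043 when it holds the bar flat against the fence. Jaw and bar together slide with some 3 to 8 N; 15 to 20 N against the stop does no harm; it stays where it is left. Its end stop without the bar is at 0.057
- jaw_rear (a point): middle of the jaw's upright rear face (70 mm wide, 18 mm high, 12 to 30 mm above the bench), facing the fixture's +y; push it towards -y. The jaw is 99 mm long in y; on its top stand two lugs 9 mm high (tops 39 mm above the bench) and 36 mm wide, with a slot 26 mm wide between them that runs along x, its middle 26 mm in front (-y) of the rear face
- pivot (a point): axis of the upright post (top 89 mm above the bench, nut 21 mm across) on which the lever turns, at x = -78, y = 35 mm of the fixture; fixture axes; the point is 43 mm above the bench
- knob (a point): centre of the black upright knob at the lever's outer end, 95 mm from the pivot axis, 22 mm across, 48 to 85 mm above the bench with the lever down (this point is 66 mm up); it rises up to 12 mm with the lever. The lever's arm is a steel bar 12 mm wide, 31 to 43 mm above the bench when down
- latch_turn (a joint): turn of the lever about the post in rad, clockwise seen from above: 0 with the arm along the fixture's +y, 1.57 with the arm along +x across the jaw. Starts between 0 and 0.2; hard stop at 1.64. The cam rises from 0.42 to 1.10, is level to 1.36, then ends: from about 1.53 on the lever is free to drop
- latch_lift (a joint): height of the lever above its lowest position in m: 0 down, about 0.012 on top of the cam. A spring and its weight press it down with about 7 to 8 N. Dropped at 1.53 rad or beyond it lies in the jaw's slot if the jaw is home; if not, it rests on a lug or drops in front of the lugs and keeps the jaw from closing
- tin: bystander: round light-grey tin 67 mm across, 59 mm high, origin at the centre of its underside
- bottle: bystander: small cream-coloured bottle with a black cap, 34 mm across, 86 mm high, origin at the centre of its underside
- pliers: bystander: long-nose pliers with blue grips lying flat, 172 x 49 x 11 mm, length along its y axis, origin at the centre of its underside
There are look-alikes about, which are no part of the job. What is shaped like the part that bears bar_center but orange or turquoise is not meant.

How it is judged:
By the outcome, as a careful person would: the job done as asked, in the order asked, and still so for the second after the job is handed in, with the robot touching nothing.
It also fails if it takes over 67 s, if anything falls off the work surface, if the arm or the gripper's body presses on something with over 40 N, if the wrist force passes 120 N, or if a joint passes its speed limit or range.

## Working session

There is one attempt and no reset: what is moved stays moved. The work goes in short steps, Python scripts to look and compute and a tool call to move; the robot and the scene stay as the last step left them, time stands still between calls to the robot, and variables do not carry over. Pictures are saved under pics/ and viewed, about 8 in all and at most 12, crops included, and the job is handed in when it is done.

Besides the shell and the picture viewer there is one more tool, called after ">>>" as name([rows], argument=value, ...), one row to a line, values as JSON. step_arm: Moves the arm, as the interface text tells. Its arguments: {"type":"object","properties":{"series":{"type":"array","items":{"type":"object","properties":{"jaw":{"type":"number"},"offset":{"type":"array","items":{"type":"number"}},"rotation":{"type":"array","items":{"type":"number"}}}}},"newtons":{"type":"number"}},"required":["series"]}

```bash
mkdir -p pics; python3 - <<'E'
from rig import robot
import cv2,numpy as np
s=robot.get_state();print(s)
for n in("scene","top","wrist"):
    im=robot.camera(n);cv2.imwrite(f"pics/{n}0.png",im[:,:,::-1]);print(n,robot.calibration(n))
E
```

```text
{'clock': 0.0, 'qpos': array([ 1.02787220e+00,  3.59490106e-01,  1.51140790e+00,  2.26330333e-05,
        1.27245655e+00, -1.15082452e-01]), 'qvel': array([-0.00195928, -0.00022147,  0.00105391, -0.00132412, -0.00069961,
       -0.00279953]), 'joint_efforts': array([-1.37728945e-03, -5.15381098e+01, -2.70715821e+01,  6.70655142e-02,
        3.50578199e-02, -1.89603588e-04]), 'eef_pos': array([248.59051464, 545.35237282, 221.82777041]), 'tool_rot': array([-2.94870153e-04,  2.12296163e-01,  9.77204975e-01, -8.30210826e-04]), 'wrist_force': array([-0.53923746,  0.03631155, -0.52055195]), 'torque': array([-0.01285144,  0.01515765,  0.02350532]), 'gripper_width': 1.0006165456280074}
scene {'fx': 410.12872239011244, 'fy': 410.12872239011244, 'cx': 320.2090169094472, 'cy': 201.98704870536773, 'R': array([[ 0.77880409, -0.62710035, -0.01446866],
       [-0.35844045, -0.42598576, -0.83069644],
       [ 0.51476659,  0.65213593, -0.55653758]]), 't': array([-483.77856005,  217.10063404, 1564.08039469])}
top {'fx': 375.9349182083643, 'fy': 375.9349182083643, 'cx': 317.83404628630814, 'cy': 199.88427221334777, 'R': array([[ 0.00863401, -0.99995304,  0.00440099],
       [-0.97597854, -0.00938499, -0.21766442],
       [ 0.21769551, -0.00241596, -0.97601374]]), 't': array([-111.78802823,  586.45358789, 1230.35160986])}
wrist {'fx': 291.5627623295777, 'fy': 291.5627623295777, 'cx': 315.6786706080345, 'cy': 196.95632847050197, 'tool_from_camera': array([[ 1.04478451e-04, -9.65379261e-01, -2.60850286e-01,
         7.09041378e+01],
       [ 9.99999945e-01,  1.88927827e-05,  3.30610123e-04,
        -6.56965227e-01],
       [-3.14235968e-04, -2.60850306e-01,  9.65379210e-01,
        -1.62266077e+02],
       [ 0.00000000e+00,  0.00000000e+00,  0.00000000e+00,
         1.00000000e+00]])}
```

View pics/top0.png

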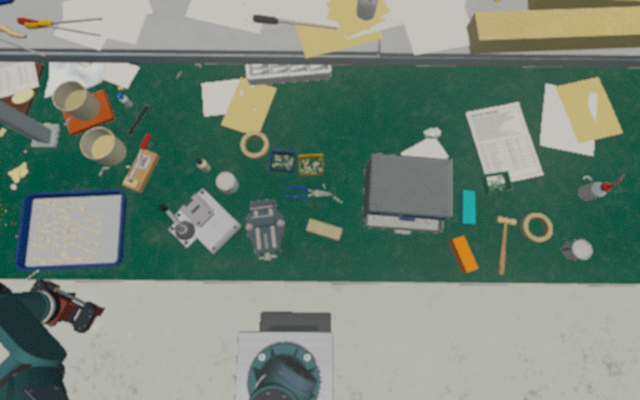

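View pics/scene0.png

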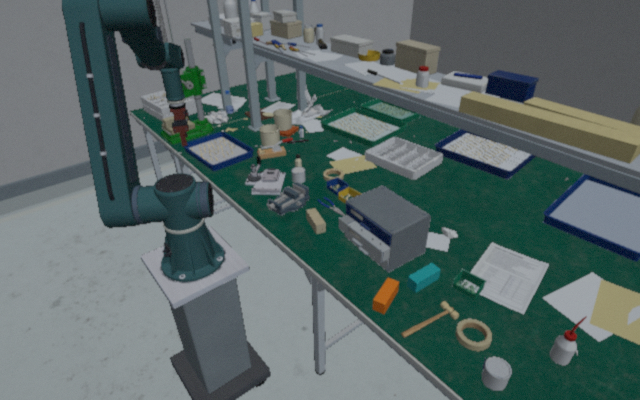

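```bash
cat > h.py <<'E'
import numpy as np,cv2
from rig import robot
from scipy.spatial.transform import Rotation as Ro
def ray(n,uv,z,T=None):
    "world point at height z seen in pixel uv"
    c=robot.calibration(n);d=np.array([(uv[0]-c["cx"])/c["fx"],(uv[1]-c["cy"])/c["fy"],1])
    if n=="wrist":
        p,q=T;Rw=Ro.from_quat(np.roll(q,-1)).as_matrix();M=c["tool_from_camera"]
        o=p+Rw@M[:3,3];D=Rw@M[:3,:3]@d
    else:
        o=-c["R"].T@c["t"];D=c["R"].T@d
    return o+D*(z-o[2])/D[2]
def proj(n,X,T=None):
    c=robot.calibration(n)
    if n=="wrist":
        p,q=T;Rw=Ro.from_quat(np.roll(q,-1)).as_matrix();M=c["tool_from_camera"]
        x=M[:3,:3].T@(Rw.T@(np.array(X)-p)-M[:3,3])
    else: x=c["R"]@np.array(X)+c["t"]
    return np.array([c["fx"]*x[0]/x[2]+c["cx"],c["fy"]*x[1]/x[2]+c["cy"]])
def pose():
    s=robot.get_state();return s["eef_pos"],s["tool_rot"]
E
python3 - <<'E'
from h import *
im=cv2.imread("pics/top0.png")[150:285,150:360]
cv2.imwrite("pics/crop.png",cv2.resize(im,None,fx=3.8,fy=3.8,interpolation=cv2.INTER_CUBIC))
print(ray("top",(323,229),48),ray("top",(205,220),12), ray("scene",(316,215),48))
print(Ro.from_quat(np.roll(pose()[1],-1)).as_matrix().round(3))
E
```

```text
[ 488.99712182 -125.09087381   48.        ] [522.3904109  292.47506936  12.        ] [ 496.00654078 -128.59818011   48.        ]
[[-0.91   0.415 -0.001]
 [ 0.415  0.91  -0.001]
 [ 0.    -0.001 -1.   ]]
```

View pics/crop.png

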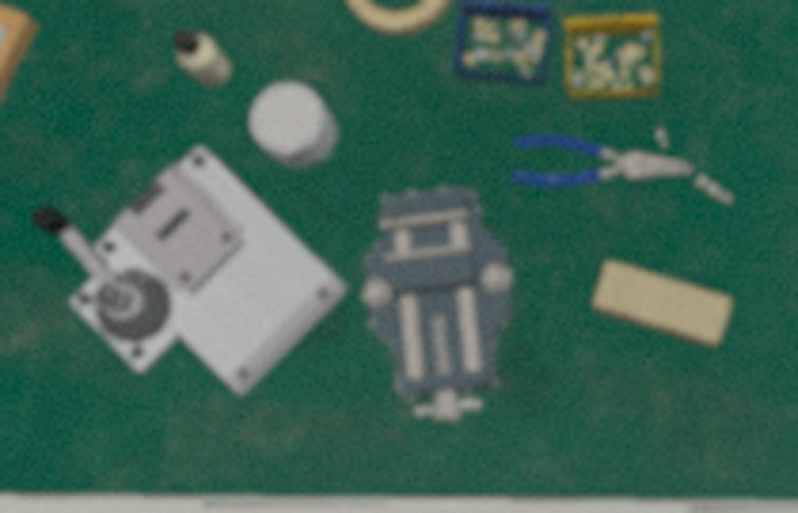

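View pics/wrist0.png

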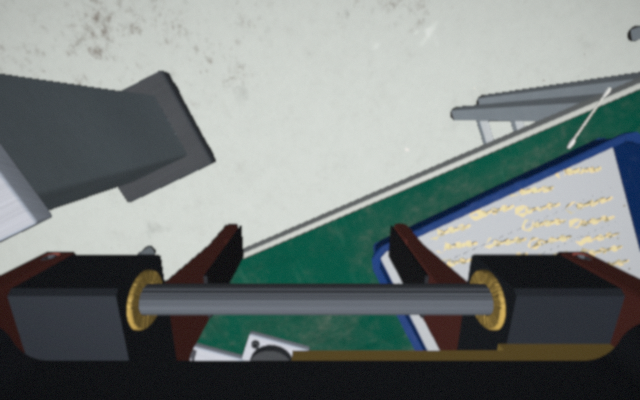

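```bash
cat >> h.py <<'E'
def fitfix(world,local):
    "2D rigid fit, returns origin, yaw(deg) of x axis, residuals"
    W=np.array(world)[:,:2];L=np.array(local,float)[:,:2];w=W.mean(0);l=L.mean(0)
    H=(L-l).T@(W-w);a=np.arctan2(H[0,1]-H[1,0],H[0,0]+H[1,1])
    R=np.array([[np.cos(a),-np.sin(a)],[np.sin(a),np.cos(a)]])
    return w-R@l,np.degrees(a),(L@R.T+w-R@l-W).round(1)
def move(xyz,yaw,n):
    "rows n: turn all in row-wise equal, offsets straight in world; prints rows (cm,deg) for tool-down"
    p,q=pose();R0=Ro.from_quat(np.roll(q,-1)).as_matrix();y0=np.degrees(np.arctan2(R0[1,0],R0[0,0]))
    dy=(yaw-y0+180)%360-180;d=(np.array(xyz)-p)/n
    print("from",p.round(1),"yaw",round(y0,1),"tilt",(R0[:,2]).round(4),"dyaw",round(dy,1))
    for i in range(n):
        f=np.radians(y0+dy*i/n);x=np.array([np.cos(f),np.sin(f)]);y=np.array([np.sin(f),-np.cos(f)])
        print([round(d[:2]@x/10,2),round(d[:2]@y/10,2),round(-d[2]/10,2)],[0,0,round(-dy/n,2)])
E
python3 - <<'E'
from h import *
f=lambda u,v:(150+u/3.8-.5+.13,150+v/3.8-.5+.13)
w=[ray("top",f(*p),12) for p in[(200,146),(347,289),(240,393)]]
print(np.array(w).round(1));o,a,r=fitfix(w,[(68,106),(68,-94),(-68,-94)]);print(o,a,r)
b=[ray("top",f(*p),48) for p in[(608,260),(733,297),(720,340),(595,300)]]
print(np.array(b).round(1),fitfix(b,[(-59,21),(59,21),(59,-21),(-59,-21)]))
print("cabinet",ray("top",(367,190),180))
move((530,300,330),135,10)
E
```

```text
[[639.  311.   12. ]
 [503.3 164.2  12. ]
 [406.4 256.9  12. ]]
[518.21263982 279.45825295] -42.87474127307998 [[ 1.2 -0.1]
 [ 0.8  0.1]
 [-2.  -0. ]]
[[ 526.7  -78.7   48. ]
 [ 493.8 -192.1   48. ]
 [ 454.8 -180.2   48. ]
 [ 489.9  -67.4   48. ]] (array([ 491.29228967, -129.63424594]), np.float64(-106.75410509206601), array([[ 1.8, -0.5],
       [ 0.6, -0. ],
       [-0.6,  0.2],
       [-1.7,  0.4]]))
cabinet [ 595.17185875 -260.8298254   180.        ]
from [248.6 545.5 222. ] yaw 155.5 tilt [-8.0e-04 -1.2e-03 -1.0e+00] dyaw -20.5
[np.float64(-3.58), np.float64(-1.07), np.float64(-1.08)] [0, 0, np.float64(2.05)]
[np.float64(-3.61), np.float64(-0.94), np.float64(-1.08)] [0, 0, np.float64(2.05)]
[np.float64(-3.65), np.float64(-0.81), np.float64(-1.08)] [0, 0, np.float64(2.05)]
[np.float64(-3.67), np.float64(-0.68), np.float64(-1.08)] [0, 0, np.float64(2.05)]
[np.float64(-3.69), np.float64(-0.55), np.float64(-1.08)] [0, 0, np.float64(2.05)]
[np.float64(-3.71), np.float64(-0.41), np.float64(-1.08)] [0, 0, np.float64(2.05)]
[np.float64(-3.72), np.float64(-0.28), np.float64(-1.08)] [0, 0, np.float64(2.05)]
[np.float64(-3.73), np.float64(-0.15), np.float64(-1.08)] [0, 0, np.float64(2.05)]
[np.float64(-3.73), np.float64(-0.01), np.float64(-1.08)] [0, 0, np.float64(2.05)]
[np.float64(-3.73), np.float64(0.12), np.float64(-1.08)] [0, 0, np.float64(2.05)]
```

The look-alikes are the orange block at (464,254), the turquoise block at (469,207) and the wood/red clutter at (140,172). The golden-brown block at (324,229), between vice and cabinet, is the bar, and the crop confirms it. I'm going over the fixture first for a near view.

>>> step_arm([
  {"jaw": 0,"offset": [-3.6,-1.1,-1.1],"rotation": [0,0,2.05]},
  {"jaw": 0,"offset": [-3.6,-0.9,-1.1],"rotation": [0,0,2.05]},
  {"jaw": 0,"offset": [-3.6,-0.8,-1.1],"rotation": [0,0,2.05]},
  {"jaw": 0,"offset": [-3.7,-0.7,-1.1],"rotation": [0,0,2.05]},
  {"jaw": 0,"offset": [-3.7,-0.5,-1.1],"rotation": [0,0,2.05]},
  {"jaw": 0,"offset": [-3.7,-0.4,-1.1],"rotation": [0,0,2.05]},
  {"jaw": 0,"offset": [-3.7,-0.3,-1.1],"rotation": [0,0,2.05]},
  {"jaw": 0,"offset": [-3.7,-0.1,-1.1],"rotation": [0,0,2.05]},
  {"jaw": 0,"offset": [-3.7,0,-1.1],"rotation": [0,0,2.05]},
  {"jaw": 0,"offset": [-3.7,0.1,-1.1],"rotation": [0,0,2.05]},
  {"jaw": 0,"offset": [0,0,0],"rotation": [0,0,0]},
  {"jaw": 0,"offset": [0,0,0],"rotation": [0,0,0]},
])

```text
clock: 1.65
eef_pos: [528.9, 301.9, 332.1]
tool_rot: [-0.001, 0.383, 0.924, -0.0]
wrist_force: [0.5, 0.4, -1.2]
gripper_width: 1.002
```

```bash
python3 - <<'E'
from h import *
T=pose();im=robot.camera("wrist")[:,:,::-1];cv2.imwrite("pics/w1.png",im);np.savez("w1",p=T[0],q=T[1]);print(T)
cv2.imwrite("pics/w1b.png",cv2.resize(im,(800,500),interpolation=cv2.INTER_CUBIC))
move((491,-130,200),73.3,16)
E
```

```text
(array([528.90539745, 301.91229331, 332.05886117]), array([-6.53734878e-04,  3.82771164e-01,  9.23842902e-01, -3.17822170e-04]))
from [528.6 302.2 332. ] yaw 135.0 tilt [-1.6e-03 -2.0e-04 -1.0e+00] dyaw -61.7
[np.float64(-1.74), np.float64(-2.08), np.float64(0.83)] [0, 0, np.float64(3.86)]
[np.float64(-1.88), np.float64(-1.95), np.float64(0.83)] [0, 0, np.float64(3.86)]
[np.float64(-2.01), np.float64(-1.82), np.float64(0.83)] [0, 0, np.float64(3.86)]
[np.float64(-2.12), np.float64(-1.69), np.float64(0.83)] [0, 0, np.float64(3.86)]
[np.float64(-2.23), np.float64(-1.54), np.float64(0.83)] [0, 0, np.float64(3.86)]
[np.float64(-2.33), np.float64(-1.38), np.float64(0.83)] [0, 0, np.float64(3.86)]
[np.float64(-2.42), np.float64(-1.22), np.float64(0.83)] [0, 0, np.float64(3.86)]
[np.float64(-2.5), np.float64(-1.06), np.float64(0.83)] [0, 0, np.float64(3.86)]
[np.float64(-2.56), np.float64(-0.89), np.float64(0.83)] [0, 0, np.float64(3.86)]
[np.float64(-2.62), np.float64(-0.71), np.float64(0.83)] [0, 0, np.float64(3.86)]
[np.float64(-2.66), np.float64(-0.54), np.float64(0.83)] [0, 0, np.float64(3.86)]
[np.float64(-2.69), np.float64(-0.36), np.float64(0.83)] [0, 0, np.float64(3.86)]
[np.float64(-2.71), np.float64(-0.17), np.float64(0.83)] [0, 0, np.float64(3.86)]
[np.float64(-2.71), np.float64(0.01), np.float64(0.83)] [0, 0, np.float64(3.86)]
[np.float64(-2.7), np.float64(0.19), np.float64(0.83)] [0, 0, np.float64(3.86)]
[np.float64(-2.69), np.float64(0.37), np.float64(0.83)] [0, 0, np.float64(3.86)]
```

View pics/w1b.png

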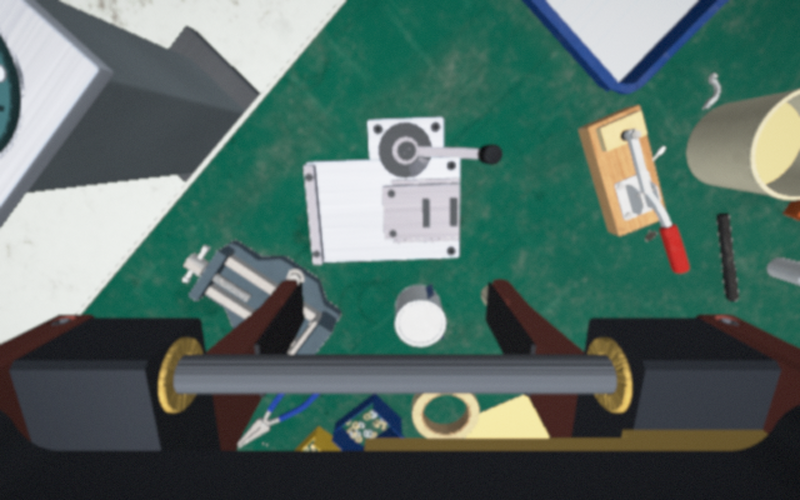

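The view shows the plate's corners at about (304,163), (315,263) and (460,260), the lever post at (404,150) and the knob at (490,154). I'm enlarging it for exact corners.

```bash
python3 - <<'E'
import cv2
im=cv2.imread("pics/w1.png")[85:220,235:411]
cv2.imwrite("pics/w1c.png",cv2.resize(im,None,fx=4.4,fy=4.4,interpolation=cv2.INTER_CUBIC))
E
```

```text
(no output)
```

View pics/w1c.png

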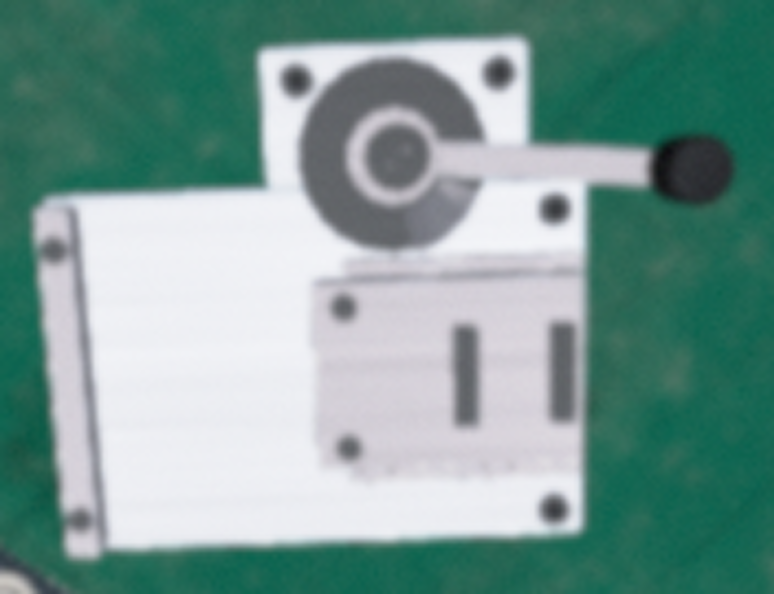

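>>> step_arm([
  {"jaw": 0,"offset": [-1.7,-2.1,0.8],"rotation": [0,0,3.86]},
  {"jaw": 0,"offset": [-1.9,-1.95,0.8],"rotation": [0,0,3.86]},
  {"jaw": 0,"offset": [-2.0,-1.8,0.8],"rotation": [0,0,3.86]},
  {"jaw": 0,"offset": [-2.1,-1.7,0.8],"rotation": [0,0,3.86]},
  {"jaw": 0,"offset": [-2.2,-1.5,0.8],"rotation": [0,0,3.86]},
  {"jaw": 0,"offset": [-2.3,-1.4,0.8],"rotation": [0,0,3.86]},
  {"jaw": 0,"offset": [-2.4,-1.2,0.8],"rotation": [0,0,3.86]},
  {"jaw": 0,"offset": [-2.5,-1.1,0.8],"rotation": [0,0,3.86]},
  {"jaw": 0,"offset": [-2.6,-0.9,0.8],"rotation": [0,0,3.86]},
  {"jaw": 0,"offset": [-2.6,-0.7,0.8],"rotation": [0,0,3.86]},
  {"jaw": 0,"offset": [-2.7,-0.5,0.8],"rotation": [0,0,3.86]},
  {"jaw": 0,"offset": [-2.7,-0.4,0.8],"rotation": [0,0,3.86]},
  {"jaw": 0,"offset": [-2.7,-0.2,0.8],"rotation": [0,0,3.86]},
  {"jaw": 0,"offset": [-2.7,0,0.8],"rotation": [0,0,3.86]},
  {"jaw": 0,"offset": [-2.7,0.2,0.8],"rotation": [0,0,3.86]},
  {"jaw": 0,"offset": [-2.7,0.4,0.8],"rotation": [0,0,3.86]},
  {"jaw": 0,"offset": [0,0,0],"rotation": [0,0,0]},
  {"jaw": 0,"offset": [0,0,0],"rotation": [0,0,0]},
])

```text
clock: 3.95
eef_pos: [490.8, -128.7, 204.7]
tool_rot: [-0.0, 0.802, 0.597, 0.0]
wrist_force: [-0.3, -0.7, 0.2]
gripper_width: 0.998
```

```bash
python3 - <<'E'
from h import *
T=pose();im=robot.camera("wrist")[:,:,::-1];cv2.imwrite("pics/w2.png",im);np.savez("w2",p=T[0],q=T[1]);print(T)
cv2.imwrite("pics/w2b.png",cv2.resize(im,(800,500),interpolation=cv2.INTER_CUBIC))
E
```

```text
(array([ 490.81402069, -128.67197684,  204.67330401]), array([-4.08197817e-04,  8.02162926e-01,  5.97105076e-01,  4.91483470e-05]))
```

View pics/w2b.png

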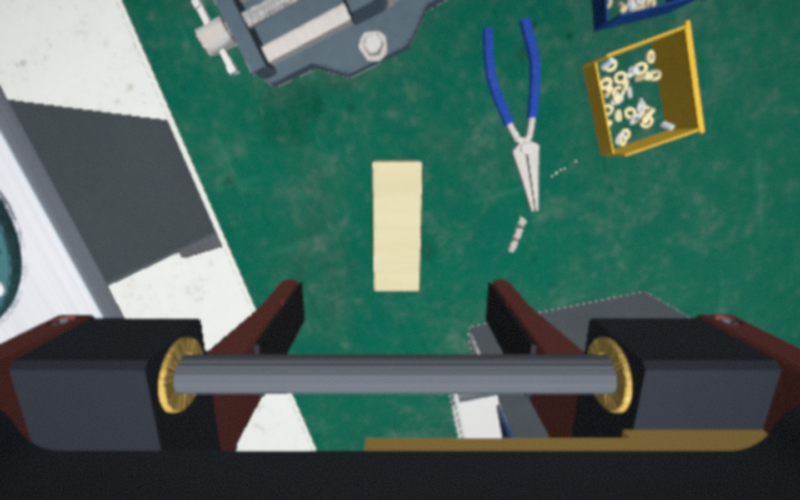

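The bar is aligned with the tool; its top corners in this 800-wide picture are (373,161), (422,161), (420,291) and (374,291). Next I compute both poses.

```bash
cat > fx.py <<'E'
from h import *
d=np.load("w1.npz");T1=(d["p"],d["q"])
f=lambda u,v:((u+.5)/4.4+235-.5,(v+.5)/4.4+85-.5)
P=[((582,533),12,(68,106)),((528,40),12,None),((104,550),30,(65,-80)),((72,207),30,(-65,-80)),((37,209),30,(-65,-94)),((68,557),30,(65,-94))]
W=[ray("wrist",f(*p),z,T1) for p,z,l in P if l];o,a,r=fitfix(W,[l for *_,l in P if l])
if __name__=="__main__":
    print(o,a,r.tolist())
    c=np.radians(a);R=np.array([[np.cos(c),-np.sin(c)],[np.sin(c),np.cos(c)]])
    for n,p,z in[("nut",(397,157),89),("knob",(697,170),85),("jawfront",(318,375),30),("lug1",(465,375),39),("lug2",(563,372),39),("ear1",(260,50),12),("ear2",(528,40),12)]:
        print(n,(R.T@(ray("wrist",f(*p),z,T1)[:2]-o)).round(1))
    d=np.load("w2.npz");T2=(d["p"],d["q"]);g=lambda u,v:((u+.5)/1.25-.5,(v+.5)/1.25-.5)
    B=[ray("wrist",g(*p),48,T2) for p in[(373,161),(422,161),(420,291),(374,291)]]
    print(np.array(B).round(1),fitfix(B,[(59,-21),(59,21),(-59,21),(-59,-21)]))
    bo,ba,_=fitfix(B,[(59,21),(59,-21),(-59,-21),(-59,21)]);print(bo,ba,_.tolist())
    move((bo[0],bo[1],22),ba,6)
E
python3 fx.py
```

```text
[523.61503039 281.60055153] -43.165468277021056 [[1.3, 0.8], [1.2, -1.6], [-0.4, 0.9], [-1.6, -0.0], [-0.5, -0.1]]
nut [-77.8  33. ]
knob [-70.9 125.8]
jawfront [-1.4  4.1]
lug1 [-1.2 57.1]
lug2 [-1.2 92.2]
ear1 [-115.8  -12.5]
ear2 [-116.1   82.9]
[[ 490.4  -66.    48. ]
 [ 530.4  -78.    48. ]
 [ 496.8 -191.8   48. ]
 [ 455.5 -179.4   48. ]] (array([ 493.25701099, -128.83456309]), np.float64(73.20347406068078), array([[ 40. , -12.4],
       [-40.2,  11.7],
       [-40.7,  12.6],
       [ 40.8, -11.9]]))
[ 493.25701099 -128.83456309] 73.23032562954829 [[-0.2, -0.2], [-0.0, -0.4], [-0.4, 0.4], [0.6, 0.2]]
from [ 491.  -128.6  204.8] yaw 73.3 tilt [-1.e-04  5.e-04 -1.e+00] dyaw -0.1
[np.float64(0.01), np.float64(0.04), np.float64(3.05)] [0, 0, np.float64(0.02)]
[np.float64(0.01), np.float64(0.04), np.float64(3.05)] [0, 0, np.float64(0.02)]
[np.float64(0.01), np.float64(0.04), np.float64(3.05)] [0, 0, np.float64(0.02)]
[np.float64(0.01), np.float64(0.04), np.float64(3.05)] [0, 0, np.float64(0.02)]
[np.float64(0.01), np.float64(0.04), np.float64(3.05)] [0, 0, np.float64(0.02)]
[np.float64(0.01), np.float64(0.04), np.float64(3.05)] [0, 0, np.float64(0.02)]
```

>>> step_arm([
  {"jaw": 0,"offset": [0,0.2,4.0],"rotation": [0,0,0]},
  {"jaw": 0,"offset": [0,0,4.0],"rotation": [0,0,0]},
  {"jaw": 0,"offset": [0,0,4.0],"rotation": [0,0,0]},
  {"jaw": 0,"offset": [0,0,3.0],"rotation": [0,0,0]},
  {"jaw": 0,"offset": [0,0,2.0],"rotation": [0,0,0]},
  {"jaw": 0,"offset": [0,0,1.25],"rotation": [0,0,0]},
  {"jaw": 0,"offset": [0,0,0],"rotation": [0,0,0]},
  {"jaw": 0,"offset": [0,0,0],"rotation": [0,0,0]},
  {"jaw": 1,"offset": [0,0,0],"rotation": [0,0,0]},
  {"jaw": 1,"offset": [0,0,0],"rotation": [0,0,0]},
  {"jaw": 1,"offset": [0,0,0],"rotation": [0,0,0]},
  {"jaw": 1,"offset": [0,0,0],"rotation": [0,0,0]},
  {"jaw": 1,"offset": [0,0,0],"rotation": [0,0,0]},
  {"jaw": 1,"offset": [0,0,0],"rotation": [0,0,0]},
  {"jaw": 1,"offset": [0,0,0],"rotation": [0,0,0]},
  {"jaw": 1,"offset": [0,0,0],"rotation": [0,0,0]},
], newtons=30)

```text
clock: 6.0
eef_pos: [492.7, -130.5, 22.2]
tool_rot: [-0.0, 0.803, 0.596, -0.0]
wrist_force: [-0.9, 0.1, 0.9]
gripper_width: 0.477
```

```bash
cat >> fx.py <<'E'
c=np.radians(a);R=np.array([[np.cos(c),-np.sin(c)],[np.sin(c),np.cos(c)]])
def F(x,y): return o+R@np.array([x,y])
def loc(p): return R.T@(np.array(p)[:2]-o)
E
python3 - <<'E'
from fx import *
t=F(1.3,-53);print(t)
p,q=pose()
import h
h.pose=lambda:(p+[0,0,130],q)
move((*t,152),a+180,16)
E
```

```text
[488.30566551 242.05538974]
from [ 492.7 -130.5  152.2] yaw 73.2 tilt [-5.e-04  0.e+00 -1.e+00] dyaw 63.6
[np.float64(2.22), np.float64(-0.7), np.float64(0.0)] [0, 0, np.float64(-3.98)]
[np.float64(2.26), np.float64(-0.54), np.float64(0.0)] [0, 0, np.float64(-3.98)]
[np.float64(2.3), np.float64(-0.38), np.float64(0.0)] [0, 0, np.float64(-3.98)]
[np.float64(2.32), np.float64(-0.22), np.float64(0.0)] [0, 0, np.float64(-3.98)]
[np.float64(2.33), np.float64(-0.06), np.float64(0.0)] [0, 0, np.float64(-3.98)]
[np.float64(2.33), np.float64(0.1), np.float64(0.0)] [0, 0, np.float64(-3.98)]
[np.float64(2.31), np.float64(0.26), np.float64(0.0)] [0, 0, np.float64(-3.98)]
[np.float64(2.29), np.float64(0.42), np.float64(0.0)] [0, 0, np.float64(-3.98)]
[np.float64(2.26), np.float64(0.58), np.float64(0.0)] [0, 0, np.float64(-3.98)]
[np.float64(2.21), np.float64(0.73), np.float64(0.0)] [0, 0, np.float64(-3.98)]
[np.float64(2.15), np.float64(0.88), np.float64(0.0)] [0, 0, np.float64(-3.98)]
[np.float64(2.09), np.float64(1.03), np.float64(0.0)] [0, 0, np.float64(-3.98)]
[np.float64(2.01), np.float64(1.17), np.float64(0.0)] [0, 0, np.float64(-3.98)]
[np.float64(1.93), np.float64(1.31), np.float64(0.0)] [0, 0, np.float64(-3.98)]
[np.float64(1.83), np.float64(1.44), np.float64(0.0)] [0, 0, np.float64(-3.98)]
[np.float64(1.73), np.float64(1.56), np.float64(0.0)] [0, 0, np.float64(-3.98)]
```

>>> step_arm([
  {"jaw": 1,"offset": [0,0,-1.5],"rotation": [0,0,0]},
  {"jaw": 1,"offset": [0,0,-2.5],"rotation": [0,0,0]},
  {"jaw": 1,"offset": [0,0,-3.0],"rotation": [0,0,0]},
  {"jaw": 1,"offset": [0,0,-3.0],"rotation": [0,0,0]},
  {"jaw": 1,"offset": [0,0,-3.0],"rotation": [0,0,0]},
  {"jaw": 1,"offset": [0,0,0],"rotation": [0,0,0]},
  {"jaw": 1,"offset": [0,0,0],"rotation": [0,0,0]},
])

```text
clock: 6.88
eef_pos: [492.3, -130.3, 151.6]
tool_rot: [-0.0, 0.803, 0.596, -0.0]
wrist_force: [0.0, -0.2, -3.8]
gripper_width: 0.473
```

>>> step_arm([
  {"jaw": 1,"offset": [2.2,-0.7,0],"rotation": [0,0,-3.98]},
  {"jaw": 1,"offset": [2.26,-0.54,0],"rotation": [0,0,-3.98]},
  {"jaw": 1,"offset": [2.3,-0.38,0],"rotation": [0,0,-3.98]},
  {"jaw": 1,"offset": [2.32,-0.22,0],"rotation": [0,0,-3.98]},
  {"jaw": 1,"offset": [2.33,-0.06,0],"rotation": [0,0,-3.98]},
  {"jaw": 1,"offset": [2.33,0.1,0],"rotation": [0,0,-3.98]},
  {"jaw": 1,"offset": [2.31,0.26,0],"rotation": [0,0,-3.98]},
  {"jaw": 1,"offset": [2.29,0.42,0],"rotation": [0,0,-3.98]},
  {"jaw": 1,"offset": [2.26,0.58,0],"rotation": [0,0,-3.98]},
  {"jaw": 1,"offset": [2.21,0.73,0],"rotation": [0,0,-3.98]},
  {"jaw": 1,"offset": [2.15,0.88,0],"rotation": [0,0,-3.98]},
  {"jaw": 1,"offset": [2.1,1.03,0],"rotation": [0,0,-3.98]},
  {"jaw": 1,"offset": [2.0,1.17,0],"rotation": [0,0,-3.98]},
  {"jaw": 1,"offset": [1.93,1.31,0],"rotation": [0,0,-3.98]},
  {"jaw": 1,"offset": [1.83,1.44,0],"rotation": [0,0,-3.98]},
  {"jaw": 1,"offset": [1.73,1.56,0],"rotation": [0,0,-3.98]},
  {"jaw": 1,"offset": [0,0,0],"rotation": [0,0,0]},
  {"jaw": 1,"offset": [0,0,0],"rotation": [0,0,0]},
  {"jaw": 1,"offset": [0,0,0],"rotation": [0,0,0]},
])

```text
clock: 9.25
eef_pos: [487.9, 240.9, 151.6]
tool_rot: [-0.0, 0.368, 0.93, -0.001]
wrist_force: [0.0, 0.8, -3.0]
gripper_width: 0.475
```

```bash
python3 - <<'E'
from fx import *
T=pose();im=robot.camera("wrist")[:,:,::-1].copy();cv2.imwrite("pics/w3.png",im);np.savez("w3",p=T[0],q=T[1])
print(loc(T[0]))
move((*F(1.3,-53),50),a+180,5)
cv2.imwrite("pics/w3b.png",cv2.resize(im,(800,500),interpolation=cv2.INTER_CUBIC))
E
```

```text
[  1.69472767 -53.38984171]
from [488.  241.  151.8] yaw 136.8 tilt [-8.e-04 -6.e-04 -1.e+00] dyaw -0.0
[np.float64(0.01), np.float64(0.0), np.float64(2.04)] [0, 0, np.float64(0.0)]
[np.float64(0.01), np.float64(0.0), np.float64(2.04)] [0, 0, np.float64(0.0)]
[np.float64(0.01), np.float64(0.0), np.float64(2.04)] [0, 0, np.float64(0.0)]
[np.float64(0.01), np.float64(0.0), np.float64(2.04)] [0, 0, np.float64(0.0)]
[np.float64(0.01), np.float64(0.0), np.float64(2.04)] [0, 0, np.float64(0.0)]
```

View pics/w3b.png

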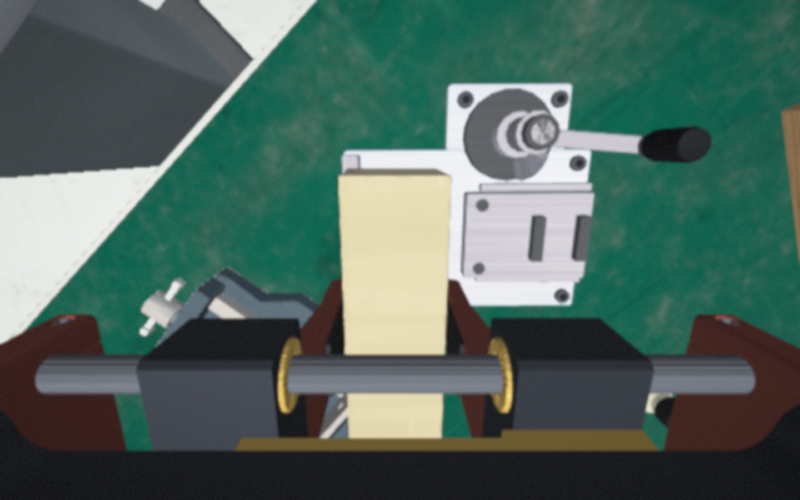

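The bar hangs square in the grip over the bed. Plate corners are (573,305), ear corners (447,85) and (573,84), and the jaw front is at (464,193–278). I use them to cross-check the fixture pose.

```bash
python3 - <<'E'
from fx import *
d=np.load("w3.npz");T=(d["p"],d["q"]);g=lambda u,v:((u+.5)/1.25-.5,(v+.5)/1.25-.5)
for n,p,z in[("plate68,106",(573,305),12),("ear -117",(447,85),12),("ear -117",(573,84),12),("jaw front",(464,193),30),("jaw front",(463,278),30),("nut",(541,132),89),("knob",(688,144),85),("lug",(540,215),39),("lug",(538,260),39),("lug2",(582,215),39),("lug2",(580,260),39),("barend",(340,177),178),("barend",(451,177),178),("plate-68,-94 ",(344,151),12)]:
    print(n,loc(ray("wrist",g(*p),z,T)).round(1))
E
```

```text
plate68,106 [ 66.9 105.8]
ear -117 [-115.6  -14. ]
ear -117 [-116.3   82.5]
jaw front [-35.3  -0.2]
jaw front [34.7  2.4]
nut [-78.1  32.2]
knob [-71.3 123.3]
lug [-19.6  56.9]
lug [16.3 59.1]
lug2 [-19.6  88.9]
lug2 [16.3 92.2]
barend [-58.7 -74. ]
barend [-58.7 -33.2]
plate-68,-94  [-66.6 -94.7]
```

>>> step_arm([
  {"jaw": 1,"offset": [0,0,3],"rotation": [0,0,0]},
  {"jaw": 1,"offset": [0,0,3],"rotation": [0,0,0]},
  {"jaw": 1,"offset": [0,0,2.5],"rotation": [0,0,0]},
  {"jaw": 1,"offset": [0,0,1.5],"rotation": [0,0,0]},
  {"jaw": 1,"offset": [0,0,1.0],"rotation": [0,0,0]},
  {"jaw": 1,"offset": [0,0,0.4],"rotation": [0,0,0]},
  {"jaw": 1,"offset": [0,0,0.2],"rotation": [0,0,0]},
  {"jaw": 1,"offset": [0,0,0],"rotation": [0,0,0]},
  {"jaw": 1,"offset": [0,0,0],"rotation": [0,0,0]},
])

```text
clock: 10.42
eef_pos: [488.5, 242.0, 36.6]
tool_rot: [0.0, 0.367, 0.93, 0.0]
wrist_force: [0.3, 0.2, -2.3]
gripper_width: 0.474
```

>>> step_arm([
  {"jaw": 1,"offset": [0,0,0.1],"rotation": [0,0,0]},
  {"jaw": 1,"offset": [0,0,0.1],"rotation": [0,0,0]},
  {"jaw": 1,"offset": [0,0,0.05],"rotation": [0,0,0]},
  {"jaw": 1,"offset": [0,0,0],"rotation": [0,0,0]},
  {"jaw": 1,"offset": [0,0,0],"rotation": [0,0,0]},
])

```text
clock: 11.05
eef_pos: [488.3, 241.9, 34.2]
tool_rot: [0.0, 0.367, 0.93, 0.0]
wrist_force: [-2.2, -1.2, 5.5]
gripper_width: 0.478
```

>>> step_arm([
  {"jaw": 0.2,"offset": [0,0,0],"rotation": [0,0,0]},
  {"jaw": 0.2,"offset": [0,0,0],"rotation": [0,0,0]},
  {"jaw": 0.2,"offset": [0,0,0],"rotation": [0,0,0]},
  {"jaw": 0.2,"offset": [0,0,0],"rotation": [0,0,0]},
  {"jaw": 0.2,"offset": [0,0,0],"rotation": [0,0,0]},
  {"jaw": 0.2,"offset": [0,0,-1.5],"rotation": [0,0,0]},
  {"jaw": 0.2,"offset": [0,0,-3],"rotation": [0,0,0]},
  {"jaw": 0.2,"offset": [0,0,-3],"rotation": [0,0,0]},
  {"jaw": 0.2,"offset": [0,0,-2],"rotation": [0,0,0]},
  {"jaw": 0.2,"offset": [0,3,0],"rotation": [0,0,0]},
  {"jaw": 1,"offset": [0,4,0],"rotation": [0,0,0]},
  {"jaw": 1,"offset": [0,4,0],"rotation": [0,0,0]},
  {"jaw": 1,"offset": [0,4,0],"rotation": [0,0,0]},
  {"jaw": 1,"offset": [0,3,0],"rotation": [0,0,0]},
  {"jaw": 1,"offset": [0,0.5,0],"rotation": [0,0,0]},
  {"jaw": 1,"offset": [0,0,0],"rotation": [0,0,0]},
  {"jaw": 1,"offset": [0,0,0],"rotation": [0,0,0]},
  {"jaw": 1,"offset": [0,0,0],"rotation": [0,0,0]},
])

```text
clock: 13.3
eef_pos: [614.0, 376.2, 128.9]
tool_rot: [-0.0, 0.367, 0.93, -0.0]
wrist_force: [-0.7, 0.5, -0.1]
gripper_width: 0.002
```

```bash
python3 - <<'E'
from fx import *
T=pose();im=robot.camera("wrist")[:,:,::-1].copy();print(loc(T[0]),T[0],robot.get_state()["gripper_width"]);np.savez("w4",p=T[0],q=T[1])
cv2.imwrite("pics/w4b.png",cv2.resize(im,(800,500),interpolation=cv2.INTER_CUBIC))
move((*F(0,138),18),a+180,5)
E
```

```text
[  1.11080175 131.57745634] [613.97882628 376.18072143 128.86837931] 0.00498748400222624
from [614.2 376.3 128.9] yaw 136.9 tilt [-3.e-04 -3.e-04 -1.e+00] dyaw -0.1
[np.float64(0.02), np.float64(0.12), np.float64(2.22)] [0, 0, np.float64(0.01)]
[np.float64(0.02), np.float64(0.12), np.float64(2.22)] [0, 0, np.float64(0.01)]
[np.float64(0.02), np.float64(0.12), np.float64(2.22)] [0, 0, np.float64(0.01)]
[np.float64(0.02), np.float64(0.12), np.float64(2.22)] [0, 0, np.float64(0.01)]
[np.float64(0.02), np.float64(0.12), np.float64(2.22)] [0, 0, np.float64(0.01)]
```

View pics/w4b.png

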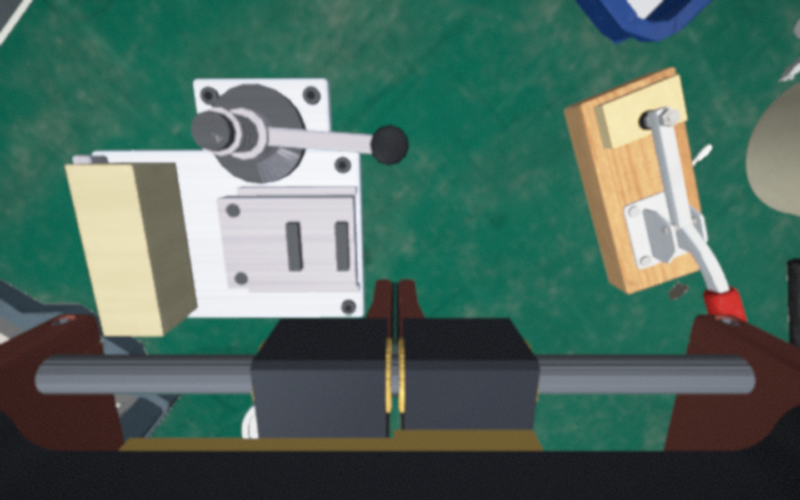

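The bar stands on the bed, top corners (68,167), (133,164), (165,336) and (105,336). The jaw's rear edge is at (356,195–290) and the knob top at (391,144).

```bash
python3 - <<'E'
from fx import *
d=np.load("w4.npz");T=(d["p"],d["q"]);g=lambda u,v:((u+.5)/1.25-.5,(v+.5)/1.25-.5)
for n,p,z in[("bar",(68,167),60),("bar",(133,164),60),("bar",(165,336),60),("bar",(105,336),60),("jaw rear",(355,195),30),("jaw rear",(358,291),30),("knob",(391,144),85),("plate68,106",(364,317),12),("ear",(194,80),12),("ear",(327,79),12),("nut",(213,130),89)]:
    print(n,loc(ray("wrist",g(*p),z,T)).round(1))
E
```

```text
bar [-57.9 -71.7]
bar [-59.8 -31.1]
bar [ 58.4 -30.5]
bar [ 58.4 -72.7]
jaw rear [-37.1 102.6]
jaw rear [ 36.5 102.9]
knob [-71.6 128.9]
plate68,106 [ 67.1 105.4]
ear [-115.7  -10.9]
ear [-116.5   83.1]
nut [-78.6  34.8]
```

>>> step_arm([
  {"jaw": 1,"offset": [0,0.6,0],"rotation": [0,0,0]},
  {"jaw": 1,"offset": [0,0,3],"rotation": [0,0,0]},
  {"jaw": 1,"offset": [0,0,3],"rotation": [0,0,0]},
  {"jaw": 1,"offset": [0,0,3],"rotation": [0,0,0]},
  {"jaw": 1,"offset": [0,0,1.6],"rotation": [0,0,0]},
  {"jaw": 1,"offset": [0,0,0.5],"rotation": [0,0,0]},
  {"jaw": 1,"offset": [0.1,0,0],"rotation": [0,0,0]},
  {"jaw": 1,"offset": [0,0,0],"rotation": [0,0,0]},
])

```text
clock: 14.35
eef_pos: [618.8, 382.5, 18.9]
tool_rot: [0.001, 0.367, 0.93, 0.001]
wrist_force: [-0.1, 0.4, 0.2]
gripper_width: 0.005
```

>>> step_arm([
  {"jaw": 1,"offset": [0,-1.0,0],"rotation": [0,0,0]},
  {"jaw": 1,"offset": [0,-0.8,0],"rotation": [0,0,0]},
  {"jaw": 1,"offset": [0,-0.5,0],"rotation": [0,0,0]},
  {"jaw": 1,"offset": [0,-0.4,0],"rotation": [0,0,0]},
  {"jaw": 1,"offset": [0,-0.4,0],"rotation": [0,0,0]},
  {"jaw": 1,"offset": [0,-0.4,0],"rotation": [0,0,0]},
  {"jaw": 1,"offset": [0,-0.4,0],"rotation": [0,0,0]},
  {"jaw": 1,"offset": [0,-0.4,0],"rotation": [0,0,0]},
  {"jaw": 1,"offset": [0,-0.4,0],"rotation": [0,0,0]},
  {"jaw": 1,"offset": [0,-0.4,0],"rotation": [0,0,0]},
])

```text
clock: 15.6
eef_pos: [583.1, 344.6, 17.7]
tool_rot: [0.0, 0.367, 0.93, 0.0]
wrist_force: [1.2, 0.9, 0.3]
gripper_width: 0.009
```

```bash
python3 -c "
from fx import *
s=robot.get_state();print(loc(s['eef_pos']),R.T@s['wrist_force'][:2],s['eef_pos'])"
```

```text
[ 0.25109641 87.42093548] [0.25915028 1.46130074] [583.14047218 344.56517731  17.73928723]
```

>>> step_arm([
  {"jaw": 1,"offset": [0,-0.3,0],"rotation": [0,0,0]},
  {"jaw": 1,"offset": [0,-0.3,0],"rotation": [0,0,0]},
  {"jaw": 1,"offset": [0,-0.3,0],"rotation": [0,0,0]},
])

```text
clock: 15.98
eef_pos: [577.1, 338.0, 17.8]
tool_rot: [0.0, 0.367, 0.93, 0.0]
wrist_force: [1.8, 0.8, -0.1]
gripper_width: 0.004
```

```bash
python3 - <<'E'
from fx import *
s=robot.get_state();print(loc(s['eef_pos']),R.T@s['wrist_force'][:2],s['eef_pos'])
T=pose();im=robot.camera("wrist")[:,:,::-1].copy();np.savez("w5",p=T[0],q=T[1])
cv2.imwrite("pics/w5b.png",cv2.resize(im,(800,500),interpolation=cv2.INTER_CUBIC))
E
```

```text
[ 0.28848159 78.49601379] [0.74739242 1.77943087] [577.06143077 338.03056917  17.75728681]
```

View pics/w5b.png

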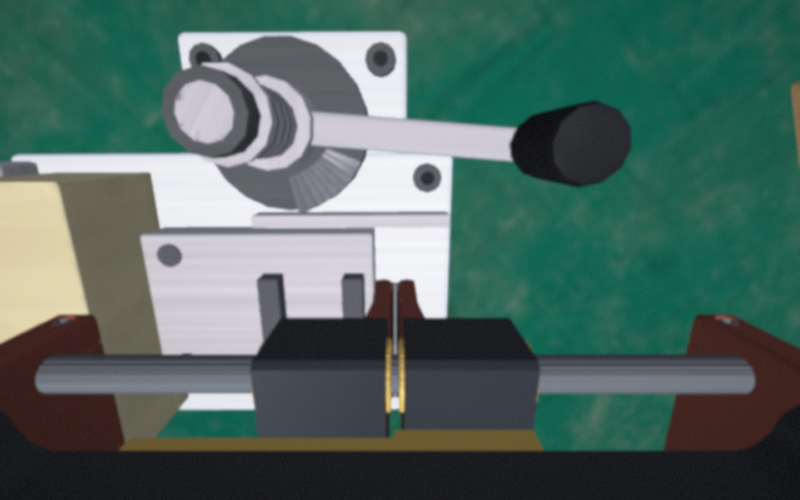

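The jaw has slid with the finger: its rear edge is at (374,230) and its front at (143,235), about to meet the bar. I keep pushing gently.

>>> step_arm([
  {"jaw": 1,"offset": [0,-0.25,0],"rotation": [0,0,0]},
  {"jaw": 1,"offset": [0,-0.25,0],"rotation": [0,0,0]},
  {"jaw": 1,"offset": [0,-0.2,0],"rotation": [0,0,0]},
  {"jaw": 1,"offset": [0,0,0],"rotation": [0,0,0]},
])

```text
clock: 16.52
eef_pos: [572.1, 332.8, 17.6]
tool_rot: [-0.0, 0.367, 0.93, -0.0]
wrist_force: [1.8, -0.1, 0.7]
gripper_width: 0.009
```

```bash
python3 -c "
from fx import *
s=robot.get_state();print(loc(s['eef_pos']),R.T@s['wrist_force'][:2],s['eef_pos'])"
```

```text
[ 0.20858965 71.30738713] [1.35545146 1.15623852] [572.08469333 332.84246522  17.61302953]
```

>>> step_arm([
  {"jaw": 1,"offset": [0,-0.2,0],"rotation": [0,0,0]},
  {"jaw": 1,"offset": [0,-0.2,0],"rotation": [0,0,0]},
  {"jaw": 1,"offset": [0,-0.2,0],"rotation": [0,0,0]},
])

```text
clock: 16.9
eef_pos: [570.6, 331.2, 17.8]
tool_rot: [0.002, 0.368, 0.93, 0.003]
wrist_force: [8.3, 12.0, -10.3]
gripper_width: 0.006
```

```bash
python3 -c "
from fx import *
s=robot.get_state();print(loc(s['eef_pos']),R.T@s['wrist_force'][:2],s['eef_pos'])"
```

```text
[ 0.25652305 69.15022064] [-2.18782153 14.46862681] [570.6457148  331.23762365  17.78894924]
```

>>> step_arm([
  {"jaw": 1,"offset": [0,-0.05,0],"rotation": [0,0,0]},
  {"jaw": 1,"offset": [0,0,0],"rotation": [0,0,0]},
  {"jaw": 1,"offset": [0,0,0],"rotation": [0,0,0]},
])

```text
clock: 17.27
eef_pos: [570.7, 331.2, 17.8]
tool_rot: [0.002, 0.368, 0.93, 0.003]
wrist_force: [8.1, 10.8, -8.2]
gripper_width: 0.008
```

```bash
python3 - <<'E'
from fx import *
s=robot.get_state();print(loc(s['eef_pos']),R.T@s['wrist_force'][:2],s['wrist_force'])
T=pose();im=robot.camera("wrist")[:,:,::-1].copy();np.savez("w6",p=T[0],q=T[1]);cv2.imwrite("pics/w6.png",im)
im2=cv2.imread("pics/w5b.png");
cv2.imwrite("pics/w6b.png",cv2.resize(im,(800,500),interpolation=cv2.INTER_CUBIC)[100:500,0:560])
E
```

```text
[ 0.33964953 69.1918305 ] [-1.50106922 13.43969089] [ 8.10040695 10.82875373 -8.17678853]
```

View pics/w6b.png

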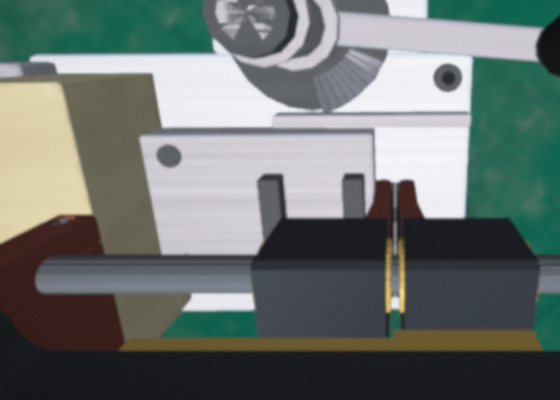

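The jaw front and bar face appear to be in contact; I check the jaw position numerically from the edges at (374,240) and (141,237).

```bash
python3 - <<'E'
from fx import *
d=np.load("w6.npz");T=(d["p"],d["q"]);g=lambda u,v:((u+.5)/1.25-.5,(v+.5)/1.25-.5)
for n,p,z in[("rear",(374,240),30),("front",(142,240),30),("plate edge 106",(466,290),12),("bar top near edge",(152,173),60),("bar-end top ",(85,177),60)]:
    print(n,loc(ray("wrist",g(*p),z,T)).round(1))
print(loc(np.load("w1.npz")["p"]))
E
```

```text
rear [-32.6  59.7]
front [-32.7 -38.1]
plate edge 106 [ -2.5 104. ]
bar top near edge [-62.5  -9.9]
bar-end top  [-61.3 -31.6]
[-10.12146958  19.20502482]
```

The jaw is home: rear face at y≈60 (61 expected), front at −38 against the bar. I retreat and go to the knob.

>>> step_arm([
  {"jaw": 1,"offset": [0,0.8,0],"rotation": [0,0,0]},
  {"jaw": 1,"offset": [0,1.2,0],"rotation": [0,0,0]},
  {"jaw": 1,"offset": [0,1.5,-1],"rotation": [0,0,0]},
  {"jaw": 1,"offset": [0,0,-3.5],"rotation": [0,0,0]},
  {"jaw": 1,"offset": [0,0,-4],"rotation": [0,0,0]},
  {"jaw": 1,"offset": [0,0,-3],"rotation": [0,0,0]},
  {"jaw": 0.5,"offset": [0,0,-1],"rotation": [0,0,0]},
  {"jaw": 0.5,"offset": [0,0,0],"rotation": [0,0,0]},
])

```text
clock: 18.32
eef_pos: [591.6, 353.8, 142.6]
tool_rot: [-0.0, 0.367, 0.93, -0.0]
wrist_force: [-0.5, 0.1, 0.0]
gripper_width: 0.193
```

```bash
python3 - <<'E'
from fx import *
T=pose();im=robot.camera("wrist")[:,:,::-1].copy();cv2.imwrite("pics/w7.png",im);np.savez("w7",p=T[0],q=T[1]);print(loc(T[0]))
# predicted knob top pixel and nearby dark blob centre
th=.073;k=F(-78+95*np.sin(th),35+95*np.cos(th));u=proj("wrist",[*k,85],T);print("pred",u)
g=im.max(2);m=np.zeros_like(g);x,y=u.astype(int);m[y-28:y+28,x-28:x+28]=1
m=((g<70)&(m>0)).astype(np.uint8);n,l,st,c=cv2.connectedComponentsWithStats(m);print(st[1:].tolist(),c[1:].round(1).tolist())
move((*k,135),a+270-np.degrees(th),12)
E
```

```text
[7.23089478e-02 9.99494487e+01]
pred [357.48611333 117.63851483]
[[339, 103, 30, 30, 701]] [[353.3, 117.3]]
from [591.  353.5 141.6] yaw 136.9 tilt [-1.6e-03 -9.0e-04 -1.0e+00] dyaw 85.7
[np.float64(0.59), np.float64(0.25), np.float64(0.05)] [0, 0, np.float64(-7.14)]
[np.float64(0.55), np.float64(0.33), np.float64(0.05)] [0, 0, np.float64(-7.14)]
[np.float64(0.51), np.float64(0.39), np.float64(0.05)] [0, 0, np.float64(-7.14)]
[np.float64(0.46), np.float64(0.45), np.float64(0.05)] [0, 0, np.float64(-7.14)]
[np.float64(0.4), np.float64(0.51), np.float64(0.05)] [0, 0, np.float64(-7.14)]
[np.float64(0.33), np.float64(0.55), np.float64(0.05)] [0, 0, np.float64(-7.14)]
[np.float64(0.26), np.float64(0.59), np.float64(0.05)] [0, 0, np.float64(-7.14)]
[np.float64(0.18), np.float64(0.62), np.float64(0.05)] [0, 0, np.float64(-7.14)]
[np.float64(0.11), np.float64(0.63), np.float64(0.05)] [0, 0, np.float64(-7.14)]
[np.float64(0.03), np.float64(0.64), np.float64(0.05)] [0, 0, np.float64(-7.14)]
[np.float64(-0.05), np.float64(0.64), np.float64(0.05)] [0, 0, np.float64(-7.14)]
[np.float64(-0.13), np.float64(0.63), np.float64(0.05)] [0, 0, np.float64(-7.14)]
```

>>> step_arm([
  {"jaw": 0.5,"offset": [0.59,0.25,0],"rotation": [0,0,-7.14]},
  {"jaw": 0.5,"offset": [0.55,0.33,0],"rotation": [0,0,-7.14]},
  {"jaw": 0.5,"offset": [0.51,0.39,0],"rotation": [0,0,-7.14]},
  {"jaw": 0.5,"offset": [0.46,0.45,0],"rotation": [0,0,-7.14]},
  {"jaw": 0.5,"offset": [0.4,0.51,0],"rotation": [0,0,-7.14]},
  {"jaw": 0.5,"offset": [0.33,0.55,0],"rotation": [0,0,-7.14]},
  {"jaw": 0.5,"offset": [0.26,0.59,0],"rotation": [0,0,-7.14]},
  {"jaw": 0.5,"offset": [0.18,0.62,0],"rotation": [0,0,-7.14]},
  {"jaw": 0.5,"offset": [0.11,0.63,0],"rotation": [0,0,-7.14]},
  {"jaw": 0.5,"offset": [0.03,0.64,0],"rotation": [0,0,-7.14]},
  {"jaw": 0.5,"offset": [-0.05,0.64,0],"rotation": [0,0,-7.14]},
  {"jaw": 0.5,"offset": [-0.13,0.63,0],"rotation": [0,0,-7.14]},
  {"jaw": 0.5,"offset": [0,0,0],"rotation": [0,0,0]},
  {"jaw": 0.5,"offset": [0,0,0],"rotation": [0,0,0]},
])

```text
clock: 20.12
eef_pos: [560.2, 424.0, 141.4]
tool_rot: [-0.001, -0.362, 0.932, -0.0]
wrist_force: [-0.2, 0.4, -0.3]
gripper_width: 0.5
```

```bash
python3 - <<'E'
from fx import *
s=robot.get_state();T=pose();print(loc(T[0]),T[0],s["gripper_width"],s["qpos"].round(2))
im=robot.camera("wrist")[:,:,::-1].copy();cv2.imwrite("pics/w8.png",im)
th=.073;k=F(-78+95*np.sin(th),35+95*np.cos(th));u=proj("wrist",[*k,85],T);print("pred",u, "tcp",proj("wrist",T[0],T))
g=im.max(2)
for r in (int(u[1])-8,int(u[1]),int(u[1])+6): print(r,np.where(g[r,220:420]<60)[0]+220)
move((*k,50),a+270-np.degrees(th),4)
E
```

```text
[-69.85468373 129.99412186] [560.18907425 423.97397686 141.38908107] 0.5001646932897872 [ 0.55  0.58  1.35 -0.    1.22 -1.76]
pred [317.65690043 211.98068921] tcp [316.20629555 241.41598721]
203 [305 306 307 308 309 310 311 312 313 314 315 316 317 318 319 320 321 322
 323 324 325 326 327 328]
211 [305 306 307 308 309 310 311 312 313 314 315 316 317 318 319 320 321 322
 323 324 325 326 327 328]
217 [309 310 311 312 313 314 315 316 317 318 319 320 321 322 323 324 325]
from [560.5 424.  141.7] yaw -137.5 tilt [-0.0012 -0.001  -1.    ] dyaw 0.2
[np.float64(0.01), np.float64(0.03), np.float64(2.29)] [0, 0, np.float64(-0.05)]
[np.float64(0.01), np.float64(0.03), np.float64(2.29)] [0, 0, np.float64(-0.05)]
[np.float64(0.01), np.float64(0.03), np.float64(2.29)] [0, 0, np.float64(-0.05)]
[np.float64(0.01), np.float64(0.03), np.float64(2.29)] [0, 0, np.float64(-0.05)]
```

>>> step_arm([
  {"jaw": 0.5,"offset": [0,0,2.5],"rotation": [0,0,0]},
  {"jaw": 0.5,"offset": [0,0,2.5],"rotation": [0,0,0]},
  {"jaw": 0.5,"offset": [0,0,2.5],"rotation": [0,0,0]},
  {"jaw": 0.5,"offset": [0,0,1.5],"rotation": [0,0,0]},
  {"jaw": 0.68,"offset": [0,0,0],"rotation": [0,0,0]},
  {"jaw": 0.68,"offset": [0,0,0],"rotation": [0,0,0]},
  {"jaw": 0.68,"offset": [0,0,0],"rotation": [0,0,0]},
  {"jaw": 0.68,"offset": [0,0,0],"rotation": [0,0,0]},
])

```text
clock: 21.18
eef_pos: [561.2, 424.8, 53.5]
tool_rot: [0.001, -0.363, 0.932, 0.0]
wrist_force: [0.4, -0.2, -0.2]
gripper_width: 0.318
```

```bash
python3 - <<'E'
from fx import *
s=robot.get_state();p=s["eef_pos"];print(loc(p),p,s["gripper_width"],s["wrist_force"])
l=loc(p)-[-78,35];print("r,theta",np.hypot(*l),np.arctan2(l[0],l[1]))
# arc rows: constant chord in tool frame while turning
th0=np.arctan2(l[0],l[1]);n=18;dt=(1.60-th0)/n
print("dtheta deg/row",np.degrees(dt),"chord mm",2*95*np.sin(dt/2), "radial comp",2*95*np.sin(dt/2)*np.sin(dt/2))
E
```

```text
[-69.70804027 131.28549959] [561.17897552 424.81658171  53.52677662] 0.3182607487045706 [ 0.39739892 -0.16948696 -0.23179937]
r,theta 96.6418854710617 0.0859065144222661
dtheta deg/row 4.819509250658674 chord mm 7.988693281341214 radial comp 0.33589063338603287
```

>>> step_arm([
  {"jaw": 0.68,"offset": [0.034,-0.8,0],"rotation": [0,0,4.8]},
  {"jaw": 0.68,"offset": [0.034,-0.8,0],"rotation": [0,0,4.8]},
  {"jaw": 0.68,"offset": [0.034,-0.8,0],"rotation": [0,0,4.8]},
  {"jaw": 0.68,"offset": [0.034,-0.8,0],"rotation": [0,0,4.8]},
  {"jaw": 0.68,"offset": [0.034,-0.8,0],"rotation": [0,0,4.8]},
  {"jaw": 0.68,"offset": [0.034,-0.8,0],"rotation": [0,0,4.8]},
  {"jaw": 0.68,"offset": [0.034,-0.8,0],"rotation": [0,0,4.8]},
  {"jaw": 0.68,"offset": [0.034,-0.8,0],"rotation": [0,0,4.8]},
  {"jaw": 0.68,"offset": [0.034,-0.8,0],"rotation": [0,0,4.8]},
  {"jaw": 0.68,"offset": [0.034,-0.8,0],"rotation": [0,0,4.8]},
])

```text
clock: 22.42
eef_pos: [587.1, 352.5, 54.2]
tool_rot: [0.002, 0.049, 0.999, 0.002]
wrist_force: [0.6, 2.9, 2.8]
gripper_width: 0.319
```

```bash
cat > st.py <<'E'
from fx import *
s=robot.get_state();p=s["eef_pos"];l=loc(p)-[-78,35];th=np.arctan2(l[0],l[1])
q=s["tool_rot"];M=Ro.from_quat(np.roll(q,-1)).as_matrix()
print("loc",loc(p).round(1),"z",p[2].round(1),"w",s["gripper_width"].round(3),"Ftool",(M.T@s["wrist_force"]).round(1),"r",np.hypot(*l).round(1),"theta",th.round(3),"yawerr",(np.degrees(np.arctan2(M[1,0],M[0,0]))-(a+270-np.degrees(th))+180)%360-180)
E
python3 st.py
```

```text
Traceback (most recent call last):
  File "st.py", line 4, in <module>
    print("loc",loc(p).round(1),"z",p[2].round(1),"w",s["gripper_width"].round(3),"Ftool",(M.T@s["wrist_force"]).round(1),"r",np.hypot(*l).round(1),"theta",th.round(3),"yawerr",(np.degrees(np.arctan2(M[1,0],M[0,0]))-(a+270-np.degrees(th))+180)%360-180)
                                                      ^^^^^^^^^^^^^^^^^^^^^^^^
AttributeError: 'float' object has no attribute 'round'
```

```bash
sed -i 's/s\["gripper_width"\].round(3)/s["gripper_width"]/' st.py; python3 st.py
```

```text
loc [-2.  96.2] z 54.2 w 0.31919412624689736 Ftool [-0.3  3.  -2.8] r 97.6 theta 0.893 yawerr -1.2380493689639707
```

>>> step_arm([
  {"jaw": 0.68,"offset": [0.06,-0.8,0],"rotation": [0,0,4.8]},
  {"jaw": 0.68,"offset": [0.06,-0.8,0],"rotation": [0,0,4.8]},
  {"jaw": 0.68,"offset": [0.06,-0.8,0],"rotation": [0,0,4.8]},
  {"jaw": 0.68,"offset": [0.05,-0.8,0],"rotation": [0,0,4.8]},
  {"jaw": 0.68,"offset": [0.034,-0.8,0],"rotation": [0,0,4.8]},
  {"jaw": 0.68,"offset": [0.034,-0.8,0],"rotation": [0,0,4.8]},
  {"jaw": 0.68,"offset": [0.034,-0.8,0],"rotation": [0,0,4.8]},
  {"jaw": 0.68,"offset": [0.034,-0.6,0],"rotation": [0,0,3.6]},
  {"jaw": 0.68,"offset": [0,0,0],"rotation": [0,0,0]},
])

```text
clock: 23.55
eef_pos: [559.5, 295.2, 53.0]
tool_rot: [0.0, 0.363, 0.932, 0.0]
wrist_force: [-0.1, -0.8, 0.1]
gripper_width: 0.324
```

```bash
python3 st.py
```

```text
loc [16.8 35.3] z 53.0 w 0.3240840234207056 Ftool [-0.5 -0.6 -0.1] r 94.8 theta 1.568 yawerr 0.42170719246260546
```

>>> step_arm([
  {"jaw": 0.68,"offset": [0,-0.2,0],"rotation": [0,0,1.0]},
  {"jaw": 0.68,"offset": [0,-0.2,0],"rotation": [0,0,1.0]},
  {"jaw": 0.68,"offset": [0,-0.1,0],"rotation": [0,0,0.5]},
  {"jaw": 0.68,"offset": [0,0,0],"rotation": [0,0,0]},
])

```text
clock: 24.05
eef_pos: [556.2, 291.7, 52.6]
tool_rot: [-0.0, 0.384, 0.924, -0.0]
wrist_force: [0.2, 0.5, 0.1]
gripper_width: 0.32
```

```bash
python3 st.py
```

```text
loc [16.7 30.4] z 52.6 w 0.3196892247436986 Ftool [ 0.3  0.5 -0.1] r 94.8 theta 1.619 yawerr 0.8375446075068567
```

>>> step_arm([
  {"jaw": 0.45,"offset": [0,0.2,0],"rotation": [0,0,0]},
  {"jaw": 0.45,"offset": [0,0,0],"rotation": [0,0,0]},
  {"jaw": 0.45,"offset": [0,0,0],"rotation": [0,0,0]},
  {"jaw": 0.45,"offset": [0,0,0],"rotation": [0,0,0]},
  {"jaw": 0.45,"offset": [0,0,-2],"rotation": [0,0,0]},
  {"jaw": 0.45,"offset": [0,0,-3],"rotation": [0,0,0]},
  {"jaw": 0.45,"offset": [0,0,-4],"rotation": [0,0,0]},
  {"jaw": 0.45,"offset": [0,0,-4],"rotation": [0,0,0]},
  {"jaw": 0.45,"offset": [0,0,-3],"rotation": [0,0,0]},
  {"jaw": 0.45,"offset": [-2,0,-2],"rotation": [0,0,0]},
  {"jaw": 0.45,"offset": [-3,0,0],"rotation": [0,0,0]},
  {"jaw": 0.45,"offset": [0,0,0],"rotation": [0,0,0]},
  {"jaw": 0.45,"offset": [0,0,0],"rotation": [0,0,0]},
])

```text
clock: 25.68
eef_pos: [592.0, 257.9, 232.1]
tool_rot: [-0.001, 0.384, 0.923, -0.0]
wrist_force: [-0.9, 0.2, 0.6]
gripper_width: 0.551
```

```bash
python3 - <<'E'
from fx import *
T=pose();im=robot.camera("wrist")[:,:,::-1].copy();cv2.imwrite("pics/w9.png",im);np.savez("w9",p=T[0],q=T[1]);print(T[0],loc(T[0]))
for th in(1.5,1.57,1.6):
  for z in(85,97):
    k=F(-78+95*np.sin(th),35+95*np.cos(th));print(th,z,"knob top px",proj("wrist",[*k,z],T).round(1))
for n,x,y,z in[("fence",0,-80,30),("jawrear",0,61,30),("barL",-59,-38,60),("barR",59,-80,60)]: print(n,proj("wrist",[*F(x,y),z],T).round(1))
big=cv2.resize(im[60:380,120:520],(800,640),interpolation=cv2.INTER_CUBIC)[:600]
cv2.imwrite("pics/w9b.png",big)
E
```

```text
[592.03583625 257.91444578 232.14944124] [66.01313791 30.28873076]
1.5 85 knob top px [325.6 139.3]
1.5 97 knob top px [325.9 140.1]
1.57 85 knob top px [319.2 139.7]
1.57 97 knob top px [319.3 140.6]
1.6 85 knob top px [316.5 139.8]
1.6 97 knob top px [316.5 140.6]
fence [223.6 125.6]
jawrear [339.7 121.5]
barL [247.9  67.7]
barR [221.6 178.2]
```

View pics/w9b.png

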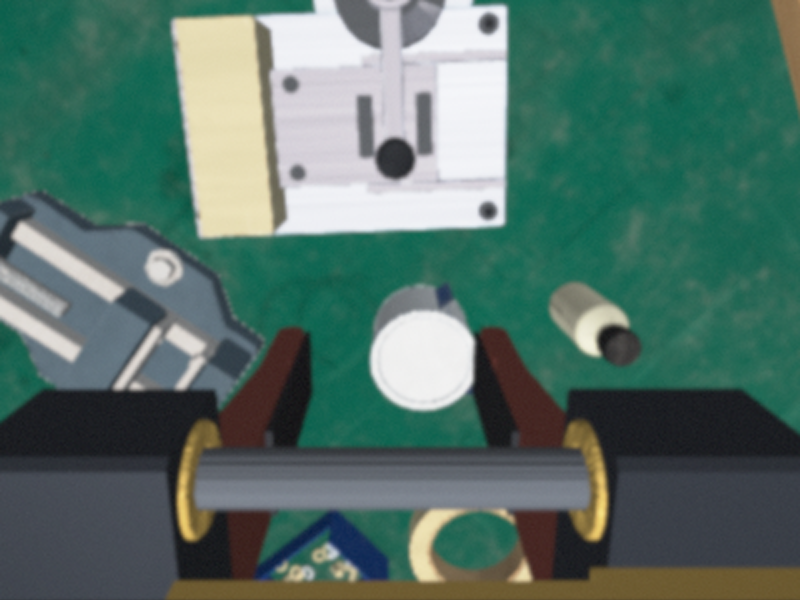

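The lever arm at (393,60–150) lies between the two lugs (365 and 425), knob at (396,158). The bar sits flat between fence and jaw, and the tin and bottle are standing. I check the drop height numerically.

```bash
python3 - <<'E'
from fx import *
im=robot.camera("scene")[:,:,::-1].copy();cv2.imwrite("pics/s9.png",im);im0=cv2.imread("pics/scene0.png")
def blob(im,th):
    k=F(-78+95*np.sin(th),35+95*np.cos(th));u=proj("scene",[*k,66.5],0).round(1);x,y=u.astype(int)
    print("pred centre",u,"top",proj("scene",[*k,85],0).round(1),"bottom",proj("scene",[*k,48],0).round(1),"raised ctr",proj("scene",[*k,78.5],0).round(1))
    g=im[y-14:y+15,x-10:x+11].max(2);m=(g<75).astype(np.uint8);n,l,st,c=cv2.connectedComponentsWithStats(m)
    for s,q in zip(st[1:],c[1:]):
        if s[4]>8: print("  blob",s[4],"centre",(q+[x-10,y-14]).round(1),"rows",y-14+s[1],y-14+s[1]+s[3]-1)
    print(g[:,4:17])
blob(im0,.075);blob(im,1.585)
# knob top outline in wrist picture: fit circle
w=cv2.imread("pics/w9.png").max(2)[120:160,298:338];m=(w<60).astype(np.uint8)
n,l,st,c=cv2.connectedComponentsWithStats(m);print(st[1:].tolist(),(c[1:]+[298,120]).round(1).tolist())
E
```

```text
pred centre [258.6 158.9] top [258.2 155.7] bottom [258.9 162.1] raised ctr [258.3 156.8]
  blob 320 centre [256.3 159.2] rows 144 172
[[ 67  63  64  70  75  73  64  70  70  78  82  93 100]
 [ 69  69  73  93  99  88  68  70  83  94  85  92 102]
 [ 69  66  75  96  99  86  74  75  88 105 104 112 126]
 [ 62  67  68  71  71  74  72  77  86 107 125 130 136]
 [ 71  59  66  66  67  71  92 122 120 113 118 115 116]
 [ 75  70  62  69  64  73 113 149 147 115 103 116 121]
 [ 77  73  65  66  66  68 114 143 152 139 132 137 145]
 [ 73  60  65  67  64  87 122 135 155 154 146 142 138]
 [ 64  57  66  67  69  84 120 127 148 146 138 136 135]
 [ 66  57  65  65  69  66 103 128 136 136 139 139 143]
 [ 64  61  67  68  66  64  94 126 132 135 139 136 134]
 [ 72  59  66  69  67  64  73 109 133 130 131 125 127]
 [ 66  66  71  64  60  44  49  78 109 125 125 125 124]
 [ 59  67  66  64  53  21  28  49  92 121 123 121 121]
 [ 66  70  72  58  48  27  14  31  71 107 102  98  97]
 [ 68  65  67  63  49  32  16  27  51  75  79  75  67]
 [ 63  70  67  66  55  23  12  21  36  54  62  68  64]
 [ 68  66  68  67  53  26  20 
[... 1702 characters left out ...]
[ 78  70  66  66  52  14  22  14  32  66  76  81  90]
 [100  85  79  77  58  31  25  30  71 112 126 122 117]
 [128 119 117 112  95  61  48  63 104 142 148 145 142]
 [127 127 124 124 114  96  78  92 127 143 140 135 139]
 [ 99  97  98 101  98  99  95 115 138 139 128 117 131]
 [ 78  75  78  76  81  86  95 124 138 138 129 111 126]
 [ 88  77  72  67  78  86 106 127 137 134 127 120 133]
 [127 116 120 114 121 122 132 140 141 135 133 133 140]
 [148 146 144 143 142 144 148 145 145 145 145 142 142]
 [147 149 148 147 148 147 147 144 147 150 145 137 129]
 [146 145 147 144 146 149 146 145 146 147 145 133 116]
 [134 136 137 139 143 141 140 142 140 145 137 122 108]]
[[12, 10, 16, 18, 215]] [[317.6, 138.5]]
```

>>> step_arm([
  {"jaw": 0.45,"offset": [0,4,0],"rotation": [0,0,0]},
  {"jaw": 0.45,"offset": [0,4,0],"rotation": [0,0,0]},
  {"jaw": 0.45,"offset": [0,4,0],"rotation": [0,0,0]},
  {"jaw": 0.45,"offset": [0,0,0],"rotation": [0,0,0]},
  {"jaw": 0.45,"offset": [0,0,0],"rotation": [0,0,0]},
  {"jaw": 0.45,"offset": [0,0,0],"rotation": [0,0,0]},
])

```text
clock: 26.52
eef_pos: [676.9, 341.9, 232.7]
tool_rot: [-0.0, 0.384, 0.923, -0.0]
wrist_force: [0.4, 0.1, -0.3]
gripper_width: 0.553
```

```bash
python3 - <<'E'
from fx import *
T=pose();im=robot.camera("wrist")[:,:,::-1].copy();cv2.imwrite("pics/w10.png",im);print(loc(T[0]))
th=1.58;k=F(-78+95*np.sin(th),35+95*np.cos(th))
d=np.load("w9.npz")
for n,I,t in(("w9",cv2.imread("pics/w9.png"),(d["p"],d["q"])),("w10",im,T)):
    for z in(0,12):
        # silhouette of knob cylinder: hull of both rims
        A=np.arange(0,2*np.pi,.1);pts=np.array([proj("wrist",[k[0]+11*np.cos(x),k[1]+11*np.sin(x),h+z],t) for x in A for h in(48,85)])
        print(n,"lift",z,"cols",pts[:,0].min().round(1),pts[:,0].max().round(1),"rows",pts[:,1].min().round(1),pts[:,1].max().round(1))
    x,y=pts.mean(0).astype(int);m=(I.max(2)[y-25:y+26,x-25:x+26]<62).astype(np.uint8)
    n_,l,st,c=cv2.connectedComponentsWithStats(m)
    for s in st[1:]:
        if s[4]>60: print("  seen cols",x-25+s[0],x-25+s[0]+s[2],"rows",y-25+s[1],y-25+s[1]+s[3],"area",s[4])
E
```

```text
[ 70.46292184 149.56195953]
w9 lift 0 cols 307.8 328.8 rows 127.9 150.4
w9 lift 12 cols 307.4 329.3 rows 128.2 151.6
  seen cols 309 326 rows 130 148 area 224
w10 lift 0 cols 193.5 225.3 rows 127.3 149.8
w10 lift 12 cols 188.7 222.1 rows 127.7 151.0
  seen cols 196 223 rows 128 147 area 365
```

```bash
python3 -c "
from rig import robot
print(robot.job_done())"
```

```text
the job is handed in; nothing more can be done
None
```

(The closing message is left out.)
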